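# Carry the tray of loose vials to the slide warmer

### The arm

A 6-joint arm with a two-finger parallel gripper is mounted at the origin on the work surface. World frame = base frame: x ahead of the robot, y to its left, z up, the work surface at z = 0. Lengths are in mm, angles in rad, forces in N, time in s.
With the tool pointing down it reaches from about 275 to 750 mm from the base axis. Payload 10.2 kg.
Tool frame: the origin (TCP) lies at the very end of the fingers, on their centre line; the grasp point (between the pads) lies 19 mm behind it; z points along the fingers, y is the line along which they close (so a half turn about z gives the same grasp; the last joint's range is limited). The gripper opens to 85 mm and grips with 20 to 120 N. Pads are 22 mm wide; open, the fingers measure 114 mm over their backs; the gripper's body (76 mm by 85 mm) begins 54 mm behind the grasp point. The pads swing forward as they close: fully open they stand 13 mm farther back than shut.
Start: joints at [-1.525, 0.313, 1.498, -0, 1.331, -0.223], TCP at [139.413, -506.157, 231.294] pointing down, gripper open.
Joint ranges: [-2.94, 2.94], [-0.97, 2.17], [0.19, 2.56], [-1.23, 4.37], [0.02, 3.11], [-2.88, 2.88]. Speed limits (rad/s): [2.39, 2.39, 3.01, 3.14, 3.14, 3.14].

### API

Orientations are given as a unit quaternion [w, x, y, z].
In Python, from rig import ctrl, vision gives the robot as it stands. The module is installed in compiled form; this text tells all that it offers.
- The arm moves only by the tool play_rows, never from a script. Its arguments are lists of equal length, an entry for each row: "translation": the shift along the tool's x, y, z in m, a list of three; "rotation": the turn, a rotation vector about the tool's x, y, z in rad, a list of three; "gripper": the gripper's target within -1 to 1 (shut at 1, half-way at 0, fully open at -1). A call has 1 to 10 rows; each row is the pose to reach, as a shift and turn from the pose commanded when the call began, along the tool's axes at that moment; what a row does not reach only later rows make up. A row lasts 1/8 s, in which the tool goes at most 62.5 mm and 10.7 degrees, less where a joint would pass 70% of its speed; a pose out of reach is approached as far as the arm can. A call with a gripper value outside its range is refused whole. The fingers move at their own pace and stop on an object; "force" is the grip in N (left out, the last holds). Time passes only in rows, so rows that repeat a pose let the fingers close. It gives the time, the measured TCP pose, the force, the opening and the grip force at its end, in the units of the state.
- ctrl.sense(): the state, without advancing time (a new reading comes with each control period).
- vision.capture(name): name is "scene" or "side" or "wrist"; returns a dict with "pixels" (480x640x3 uint8, red, green, blue), "vfov" (degrees; the focal length in pixels is half the picture's height over the tangent of half this angle, whatever the lens; pixels are square), "cx", "cy" (the principal point, pixels), "rvec" (rotation vector, rad) and "tvec" (3), from world to camera coordinates, as OpenCV has them; the wrist camera has in their place "mount" (4x4, takes a point from camera to tool coordinates, whose origin is the TCP and whose axes are the flange's). Camera axes: x right, y down, z forward; pixel columns grow to the right and rows downward; lengths in mm; the calibration is good to about 2 mm. A picture is of the moment at which its call begins: read the wrist's pose just before it. There is no depth.
- ctrl.finish_job(): hands the job in; it is judged then, once.
The state is a dict: "time_s": time; "joints": joint angles; "dq": joint speeds; "tau": joint torques, N m; "eef_pos": TCP position; "ee_rot": TCP orientation; "force": force on the tool from outside, world axes, zero at the start; "wrist_torque": the same for the moment, N m; "grip_width": opening from 0.0 (shut) to 1.0 (fully open); "grip_force": force on a finger pad.
Only numpy, scipy, OpenCV 4.12 (cv2) and the standard library are available. Lean on these libraries where they do the work, as an engineer would, in place of code of your own. Each camera call takes 0.05 s, during which the arm holds its last target. There are 200 camera calls.

### The job

Pick up the open steel tray that has two vials lying loose in it, carry it level so that both vials stay inside, and set it down gently in the middle of the dark plate on top of the slide warmer, with the tray's long sides parallel to the plate's long sides. Then let go of it.

Things in the scene. Friction and masses are not known exactly. Their poses are not given: they have to be found in the camera images.
- tray_center (a point): Centre, half-way up (18 mm above its underside), of the steel tray that holds the two vials: a loose open-topped rectangular box, 56 mm wide (its x axis), 110 mm long (its y axis), 36 mm high (z up), walls and floor 3 mm thick, 0.1 to 0.25 kg. It stands on the work surface and can be gripped from above across its 56 mm width, from outside on both long walls. An empty tray of the same shape stands near it.
- vial_a: A small capped vial lying loose in the tray, free to roll: amber glass with white cap, 45 mm long and 16 mm in diameter, 16 g. Origin at its centre; its x axis runs along its length towards the cap.
- vial_b: The second vial in the same tray, the same in every way.
- plate (a point): Centre of the upper face of the dark steel plate on top of the slide warmer, 65 mm above the work surface. The plate is 110 mm wide (its x axis) and 160 mm long (its y axis), level, and stands 3 mm proud of the fixed warmer, a white box with its small red display at its -x side, 200 mm by 240 mm; the axes of plate and warmer are the same. A tray standing on the plate has its centre 18 mm above this point. Nothing else is on the warmer.

How it is judged (in metres and radians):
On the way:
1. the tray is lifted clear of the work surface (height (world z) of tray_center above 0.06 m), for 0.2 s.
At the end, for the whole second after the job is handed in: The tray stands flat and at rest on the warmer's dark plate, its centre within 20 mm of the plate's centre and its long sides within about 12 degrees of the plate's, with both vials inside it (horizontal distance between tray_center and plate below 0.02 m and angle between the y axis of tray_center and the y axis of plate, either way round below 0.22 rad and angle between tray_center's own z axis and vertical below 0.1 rad and z of tray_center in the frame of plate between 0.013 and 0.023 m and linear speed of tray below 0.02 m/s and x of vial_a in the frame of tray_center between -0.028 and 0.028 m and y of vial_a in the frame of tray_center between -0.055 and 0.055 m and z of vial_a in the frame of tray_center between -0.018 and 0.02 m and x of vial_b in the frame of tray_center between -0.028 and 0.028 m and y of vial_b in the frame of tray_center between -0.055 and 0.055 m and z of vial_b in the frame of tray_center between -0.018 and 0.02 m); the robot touches nothing.
It fails at once if a vial leaves the tray (x of any of vial_a, vial_b in the frame of tray_center above 0.032 m or x of any of vial_a, vial_b in the frame of tray_center below -0.032 m or y of any of vial_a, vial_b in the frame of tray_center above 0.059 m or y of any of vial_a, vial_b in the frame of tray_center below -0.059 m or z of any of vial_a, vial_b in the frame of tray_center above 0.04 m).
It fails at once if the tray is tipped more than 25 degrees (angle between tray_center's own z axis and vertical above 0.44 rad).
It fails at once if the tray is dropped or thrown (moves faster than 0.5 m/s with no finger on it) (contact force between the fingers and tray below 0.05 N and linear speed of tray above 0.5 m/s).
It also fails if it takes over 48 s, if anything falls off the work surface, if the arm or the gripper's body presses on something with over 40 N, if the wrist force passes 120 N, or if a joint passes its speed limit or range.

## Working session

There is one attempt and no reset: what is moved stays moved. The work goes in short steps, Python scripts to look and compute and a tool call to move; the robot and the scene stay as the last step left them, time stands still between calls to the robot, and variables do not carry over. Pictures are saved under pics/ and viewed, at most 10 in all, crops included, and the job is handed in when it is done.

Besides the shell and the picture viewer there is one more tool, called after "Call:" by a JSON object that holds its "name" and its "arguments". play_rows: Moves the arm, as the interface text tells. Its arguments: {"type":"object","properties":{"translation":{"type":"array"},"rotation":{"type":"array"},"gripper":{"type":"array"},"force":{"type":"number"}},"required":["translation","rotation","gripper"]}

```bash
mkdir -p pics; cat > h.py <<'E'
import numpy as np,cv2
from rig import ctrl,vision
def save(c,n): cv2.imwrite('pics/'+n,c['pixels'][:,:,::-1])
def Rq(q):
    from scipy.spatial.transform import Rotation as R
    return R.from_quat([q[1],q[2],q[3],q[0]]).as_matrix()
def ray(c,uv,st=None):
    f=240/np.tan(np.radians(c['vfov'])/2)
    d=np.array([(uv[0]-c['cx'])/f,(uv[1]-c['cy'])/f,1.])
    if 'mount' in c:
        M=np.array(c['mount']);R=Rq(st['ee_rot'])
        return np.array(st['eef_pos'])+R@M[:3,3], R@M[:3,:3]@d
    R=cv2.Rodrigues(np.array(c['rvec'],float))[0];t=np.array(c['tvec'],float).ravel()
    return -R.T@t, R.T@d
def onz(c,uv,z,st=None):
    o,d=ray(c,uv,st); return o+d*(z-o[2])/d[2]
E
python3 - <<'E'
from h import *
print({k:(np.round(v,3) if not isinstance(v,str) else v) for k,v in ctrl.sense().items()})
ims=[]
for n in ['scene','side','wrist']:
    c=vision.capture(n); save(c,n+'0.png'); print(n,{k:np.round(v,3).tolist() for k,v in c.items() if k!='pixels'})
E
```

```text
{'time_s': np.float64(0.0), 'joints': array([-1.525,  0.313,  1.498, -0.   ,  1.331, -0.223]), 'dq': array([-0.   , -0.   , -0.002,  0.001,  0.   , -0.001]), 'tau': array([-1.0000e-03, -4.1228e+01, -2.5974e+01, -0.0000e+00,  4.0000e-03,
        0.0000e+00]), 'eef_pos': array([ 139.401, -505.898,  230.751]), 'ee_rot': array([-0.001,  0.991,  0.134,  0.   ]), 'force': array([-0.294,  0.859, -0.353]), 'wrist_torque': array([ 0.042, -0.006, -0.012]), 'grip_force': np.float64(0.0), 'grip_width': np.float64(0.999)}
scene {'vfov': 45.189, 'cx': 322.099, 'cy': 240.34, 'rvec': [0.88, 2.472, -1.101], 'tvec': [414.467, -173.792, 1223.75]}
side {'vfov': 47.873, 'cx': 327.823, 'cy': 240.946, 'rvec': [2.246, -0.386, 0.197], 'tvec': [-505.955, 145.74, 928.488]}
wrist {'vfov': 61.318, 'cx': 315.13, 'cy': 237.28, 'mount': [[0.0, -0.95, -0.314, 81.734], [1.0, 0.0, -0.0, -0.165], [0.0, -0.314, 0.95, -142.724], [0.0, 0.0, 0.0, 1.0]]}
```

View pics/scene0.png

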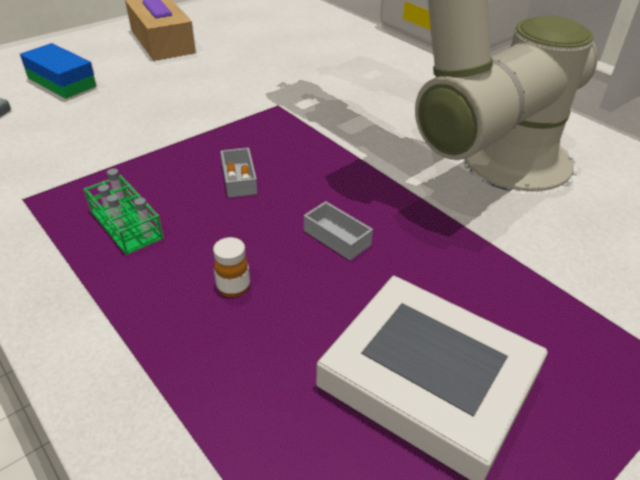

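View pics/side0.png

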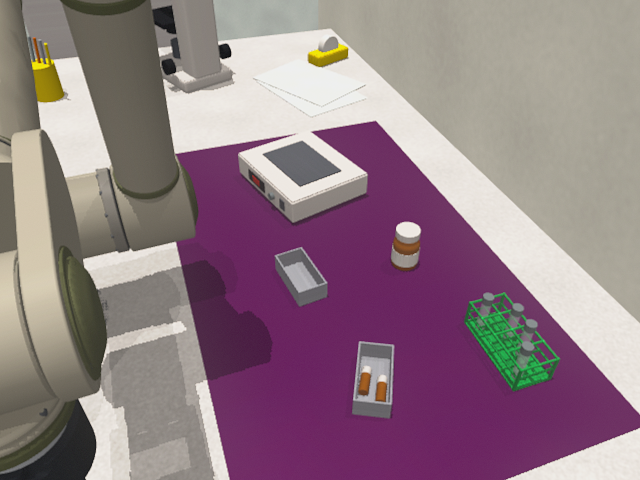

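The side view shows the vial tray, with its rim around (361,343), (394,344), (391,404) and (354,402). The plate corners are at (264,158), (300,141), (341,163) and (303,185). In the scene view the plate is at (405,305), (507,353), (474,411) and (362,353).

```bash
python3 - <<'E'
from h import *
s=vision.capture('side');c=vision.capture('scene')
for n,cam,pts,z in [('tray',s,[(361,343),(394,344),(391,404),(354,402)],36),('plateS',s,[(264,158),(300,141),(341,163),(303,185)],65),('plateC',c,[(405,305),(507,353),(474,411),(362,353)],65),('trayC',c,[(221,151),(248,149),(256,182),(229,184)],36)]:
    P=np.array([onz(cam,p,z)[:2] for p in pts]); print(n,P.round().tolist(),P.mean(0).round(1))
    for i in range(4):
        e=P[(i+1)%4]-P[i];print('  ',np.linalg.norm(e).round(),np.degrees(np.arctan2(e[1],e[0])).round(1))
E
```

```text
tray [[505.0, -247.0], [554.0, -266.0], [503.0, -364.0], [454.0, -344.0]] [ 503.6 -305.4]
   53.0 -21.5
   110.0 -117.4
   53.0 157.1
   109.0 62.2
plateS [[490.0, 299.0], [591.0, 346.0], [649.0, 223.0], [541.0, 167.0]] [567.9 258.5]
   111.0 25.1
   136.0 -64.9
   122.0 -152.6
   142.0 111.0
plateC [[536.0, 179.0], [492.0, 322.0], [594.0, 350.0], [640.0, 202.0]] [565.3 263.3]
   150.0 107.1
   106.0 15.4
   155.0 -72.5
   107.0 -167.3
trayC [[505.0, -360.0], [458.0, -333.0], [510.0, -230.0], [553.0, -256.0]] [ 506.4 -294.6]
   54.0 149.8
   116.0 63.2
   50.0 -30.9
   115.0 -114.9
```

Call:
{"name": "play_rows", "arguments": {"translation": [[0.04,-0.01,0.007],[0.08,-0.02,0.014],[0.12,-0.03,0.021],[0.17,-0.042,0.03],[0.22,-0.054,0.04],[0.27,-0.066,0.05],[0.32,-0.078,0.06],[0.365,-0.09,0.068],[0.395,-0.097,0.07],[0.407,-0.1,0.07]], "rotation": [[0,0,-0.08],[0,0,-0.17],[0,0,-0.26],[0,0,-0.35],[0,0,-0.44],[0,0,-0.53],[0,0,-0.62],[0,0,-0.71],[0,0,-0.79],[0,0,-0.84]], "gripper": [-1,-1,-1,-1,-1,-1,-1,-1,-1,-1]}}

```text
time_s: 1.5
eef_pos: [506.1, -300.7, 160.9]
ee_rot: [-0.0, 0.849, 0.528, -0.0]
force: [0.4, -0.3, -0.3]
grip_width: 1.003
grip_force: 0.0
```

Call:
{"name": "play_rows", "arguments": {"translation": [[0,0,0],[0,0,0]], "rotation": [[0,0,0],[0,0,0]], "gripper": [-1,-1]}}

```text
time_s: 1.75
eef_pos: [504.4, -302.4, 161.5]
ee_rot: [0.0, 0.851, 0.526, -0.0]
force: [0.1, 0.0, -0.6]
grip_width: 0.999
grip_force: 0.0
```

```bash
python3 - <<'E'
from h import *
import pickle
st=ctrl.sense();c=vision.capture('wrist');save(c,'w1.png');pickle.dump((st,c),open('w1.pkl','wb'));print(st['eef_pos'],st['ee_rot'],st['joints'])
E
```

```text
[ 504.4315516  -302.44113737  161.48845809] [ 8.11381634e-05  8.50774546e-01  5.25530832e-01 -1.05536074e-04] [-7.39042447e-01  5.09383583e-01  1.39689095e+00 -2.62166418e-04
  1.23522011e+00 -2.74837673e-01]
```

View pics/w1.png

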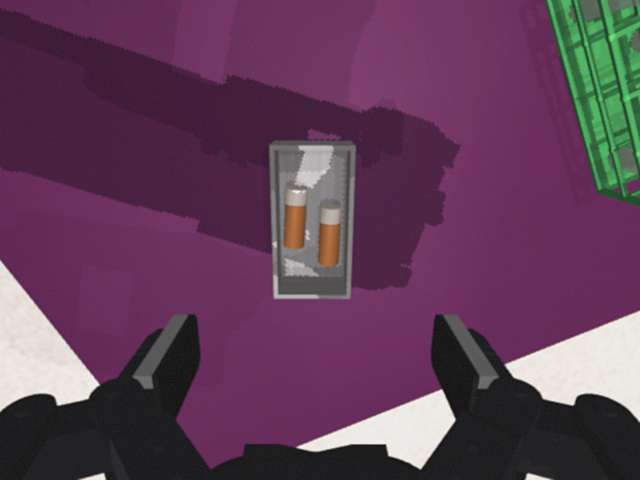

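The wrist view shows the tray nearly aligned, with rim corners at (270,143), (355,143), (351,298) and (275,298). Both vials lie along the tray.

```bash
python3 - <<'E'
from h import *
import pickle
st,c=pickle.load(open('w1.pkl','rb'));R=Rq(st['ee_rot']);e=np.array(st['eef_pos'])
g=c['pixels'];h=cv2.cvtColor(g,cv2.COLOR_RGB2HSV)
P=np.array([onz(c,p,36,st) for p in [(270,143),(355,143),(351,298),(275,298)]]);print(P.round())
print('ctr',P.mean(0),'tool',R.T@(P.mean(0)-e))
Q=(P-e)@R;print(Q.round())
E
```

```text
[[ 505. -238.   36.]
 [ 554. -263.   36.]
 [ 504. -363.   36.]
 [ 455. -338.   36.]]
ctr [ 504.34197529 -300.58521672   36.        ] tool [  1.65273377  -0.91428026 125.48799999]
[[ 57. -29. 125.]
 [ 57.  27. 125.]
 [-54.  27. 126.]
 [-54. -29. 126.]]
```

Call:
{"name": "play_rows", "arguments": {"translation": [[0.0015,-0.001,0.03],[0.0015,-0.001,0.065],[0.0015,-0.001,0.1],[0.0015,-0.001,0.13],[0.0015,-0.001,0.148],[0.0015,-0.001,0.157],[0.0015,-0.001,0.157],[0.0015,-0.001,0.157]], "rotation": [[0,0,0],[0,0,0],[0,0,0],[0,0,0],[0,0,0],[0,0,0],[0,0,0],[0,0,0]], "gripper": [-1,-1,-1,-1,-1,-1,-1,-1]}}

```text
time_s: 2.8
eef_pos: [505.4, -300.3, 5.3]
ee_rot: [0.001, 0.85, 0.526, 0.0]
force: [-0.1, -0.4, 0.4]
grip_width: 1.003
grip_force: 0.0
```

Call:
{"name": "play_rows", "arguments": {"translation": [[0,0,0],[0,0,0],[0,0,0],[0,0,0],[0,0,0],[0,0,0],[0,0,0],[0,0,0],[0,0,0],[0,0,0]], "rotation": [[0,0,0],[0,0,0],[0,0,0],[0,0,0],[0,0,0],[0,0,0],[0,0,0],[0,0,0],[0,0,0],[0,0,0]], "gripper": [-0.6,-0.5,-0.4,-0.3,-0.2,-0.1,0,0.2,0.2,0.2], "force": 40}}

```text
time_s: 4.05
eef_pos: [504.9, -299.8, 4.6]
ee_rot: [-0.0, 0.85, 0.526, -0.0]
force: [-3.2, 1.7, 5.1]
grip_width: 0.649
grip_force: 43.5
```

Call:
{"name": "play_rows", "arguments": {"translation": [[0,0,-0.002],[0,0,-0.006],[0,0,-0.012],[0,0,-0.02],[0,0,-0.03],[0,0,-0.04],[0,0,-0.05],[0,0,-0.058],[0,0,-0.063],[0,0,-0.065]], "rotation": [[0,0,0],[0,0,0],[0,0,0],[0,0,0],[0,0,0],[0,0,0],[0,0,0],[0,0,0],[0,0,0],[0,0,0]], "gripper": [0.2,0.2,0.2,0.2,0.2,0.2,0.2,0.2,0.2,0.2]}}

```text
time_s: 5.3
eef_pos: [505.0, -299.9, 69.5]
ee_rot: [0.0, 0.85, 0.526, 0.0]
force: [-0.5, 0.2, -2.5]
grip_width: 0.652
grip_force: 42.8
```

Call:
{"name": "play_rows", "arguments": {"translation": [[0,0,-0.003],[0,0,-0.008],[0,0,-0.016],[0,0,-0.026],[0,0,-0.038],[0,0,-0.05],[0,0,-0.062],[0,0,-0.072],[0,0,-0.078],[0,0,-0.08]], "rotation": [[0,0,0],[0,0,0],[0,0,0],[0,0,0],[0,0,0],[0,0,0],[0,0,0],[0,0,0],[0,0,0],[0,0,0]], "gripper": [0.2,0.2,0.2,0.2,0.2,0.2,0.2,0.2,0.2,0.2]}}

```text
time_s: 6.55
eef_pos: [505.1, -299.9, 149.5]
ee_rot: [0.0, 0.85, 0.526, 0.0]
force: [0.2, 0.2, -2.7]
grip_width: 0.651
grip_force: 42.8
```

```bash
python3 - <<'E'
from h import *
st=ctrl.sense();c=vision.capture('wrist');save(c,'w2.png');print(st['eef_pos'],st['ee_rot'],st['force'],st['wrist_torque'],st['grip_width'])
E
```

```text
[ 505.05470771 -299.86863466  149.54838241] [8.56765934e-05 8.50208802e-01 5.26445613e-01 3.56848390e-05] [ 0.21038956  0.24646472 -2.7272085 ] [ 0.02081755  0.0380495  -0.00979681] 0.6506561861555795
```

View pics/w2.png

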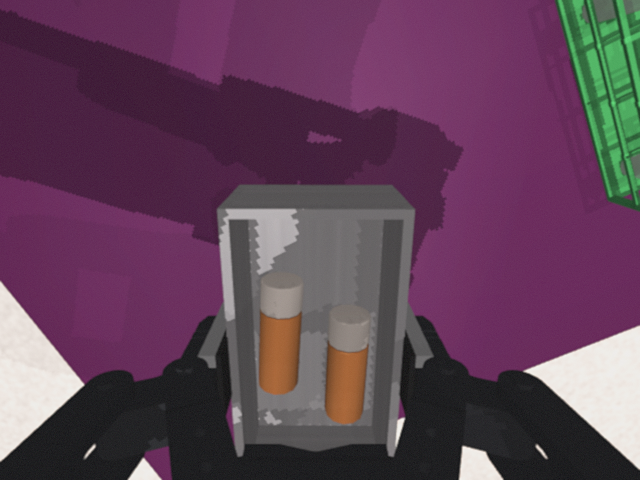

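The tray is held level with both vials inside. Next I'll refine the plate position with a mask.

```bash
python3 - <<'E'
from h import *
for n,seed in [('scene',(435,358)),('side',(302,163))]:
    c=vision.capture(n);hsv=cv2.cvtColor(c['pixels'],cv2.COLOR_RGB2HSV)
    m=((hsv[...,2]<140)&(hsv[...,1]<90)).astype(np.uint8)
    k,l=cv2.connectedComponents(cv2.morphologyEx(m,cv2.MORPH_OPEN,np.ones((3,3))));b=(l==l[seed[1],seed[0]])
    ct=max(cv2.findContours(b.astype(np.uint8),0,2)[0],key=cv2.contourArea)[:,0]
    P=np.array([onz(c,p,65)[:2] for p in ct],np.float32)
    print(n,b.sum(),hsv[seed[1],seed[0]],cv2.minAreaRect(P), cv2.minAreaRect(ct))
E
```

```text
scene 8188 [114  12 106] ((568.7009887695312, 263.2909240722656), (108.55079650878906, 158.2349853515625), 15.292613983154297) ((434.215576171875, 354.9007263183594), (128.2932891845703, 68.99777221679688), 29.24882698059082)
side 58002 [ 21  44 117] ((431.64483642578125, 716.3228759765625), (1016.4815673828125, 2063.60302734375), 2.146477222442627) ((226.0, 186.5), (373.0, 452.0), 90.0)
```

Call:
{"name": "play_rows", "arguments": {"translation": [[0.002,-0.001,0],[0.007,-0.003,0],[0.015,-0.0055,0],[0.026,-0.0095,0],[0.04,-0.0145,0],[0.057,-0.021,0],[0.076,-0.0275,0],[0.096,-0.035,0],[0.117,-0.0425,0],[0.138,-0.05,0]], "rotation": [[0,0,0],[0,0,0],[0,0,0],[0,0,0],[0,0,0],[0,0,0],[0,0,0],[0,0,0],[0,0,0],[0,0,0]], "gripper": [0.2,0.2,0.2,0.2,0.2,0.2,0.2,0.2,0.2,0.2]}}

```text
time_s: 7.95
eef_pos: [521.9, -152.4, 149.3]
ee_rot: [0.0, 0.85, 0.527, 0.0]
force: [-1.5, 0.9, -2.2]
grip_width: 0.649
grip_force: 42.8
```

Call:
{"name": "play_rows", "arguments": {"translation": [[0.021,-0.0077,0],[0.042,-0.0154,0],[0.063,-0.0231,0],[0.084,-0.0308,0],[0.105,-0.0385,0],[0.126,-0.0462,0],[0.147,-0.0539,0],[0.168,-0.0616,0],[0.189,-0.0693,0],[0.21,-0.077,0]], "rotation": [[0,0,0],[0,0,0],[0,0,0],[0,0,0],[0,0,0],[0,0,0],[0,0,0],[0,0,0],[0,0,0],[0,0,0]], "gripper": [0.2,0.2,0.2,0.2,0.2,0.2,0.2,0.2,0.2,0.2]}}

```text
time_s: 9.2
eef_pos: [546.2, 69.9, 149.3]
ee_rot: [-0.0, 0.85, 0.527, 0.0]
force: [0.2, -0.4, -2.3]
grip_width: 0.652
grip_force: 42.8
```

Call:
{"name": "play_rows", "arguments": {"translation": [[0.021,-0.0077,0],[0.042,-0.0154,0],[0.063,-0.0231,0],[0.084,-0.0308,0],[0.105,-0.0385,0],[0.126,-0.0462,0],[0.146,-0.0535,0],[0.164,-0.06,0],[0.178,-0.065,0],[0.184,-0.067,0]], "rotation": [[0,0,0],[0,0,0],[0,0,0],[0,0,0],[0,0,0],[0,0,0],[0,0,0],[0,0,0],[0,0,0],[0,0,0]], "gripper": [0.2,0.2,0.2,0.2,0.2,0.2,0.2,0.2,0.2,0.2]}}

```text
time_s: 10.45
eef_pos: [568.5, 263.6, 149.2]
ee_rot: [-0.0, 0.85, 0.527, -0.0]
force: [-0.3, -1.4, -4.0]
grip_width: 0.648
grip_force: 42.8
```

Call:
{"name": "play_rows", "arguments": {"translation": [[0,0,0],[0,0,0],[0,0,0],[0,0,0],[0,0,0],[0,0,0],[0,0,0],[0,0,0],[0,0,0],[0,0,0]], "rotation": [[0,0,-0.02],[0,0,-0.07],[0,0,-0.15],[0,0,-0.25],[0,0,-0.36],[0,0,-0.47],[0,0,-0.57],[0,0,-0.65],[0,0,-0.71],[0,0,-0.73]], "gripper": [0.2,0.2,0.2,0.2,0.2,0.2,0.2,0.2,0.2,0.2]}}

```text
time_s: 11.7
eef_pos: [568.6, 262.2, 149.4]
ee_rot: [0.0, 0.606, 0.795, -0.0]
force: [0.3, -0.1, -1.7]
grip_width: 0.645
grip_force: 42.8
```

Call:
{"name": "play_rows", "arguments": {"translation": [[0,0,0],[0,0,0]], "rotation": [[0,0,0],[0,0,0]], "gripper": [0.2,0.2]}}

```text
time_s: 11.95
eef_pos: [568.5, 262.7, 149.3]
ee_rot: [0.0, 0.607, 0.795, -0.0]
force: [-0.9, 0.2, -2.2]
grip_width: 0.648
grip_force: 42.8
```

```bash
python3 - <<'E'
from h import *
import pickle
st=ctrl.sense();c=vision.capture('wrist');save(c,'w3.png');pickle.dump((st,c),open('w3.pkl','wb'));print(st['eef_pos'],st['ee_rot'],st['force'],st['grip_width'],np.degrees(2*np.arctan2(st['ee_rot'][2],st['ee_rot'][1])))
E
```

```text
[568.51603785 262.68364286 149.32532609] [ 1.54739348e-05  6.06599302e-01  7.95007727e-01 -5.65046252e-06] [-0.85199246  0.1829751  -2.21257707] 0.648296704642899 105.31197107615434
```

View pics/w3.png

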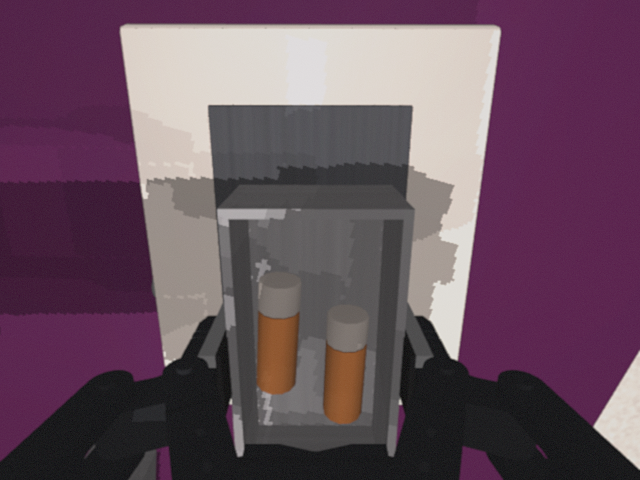

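The plate's far edge is at (209..412, 105), parallel to the tray and centred within about 2 mm, and the vials are inside. I'll descend now.

Call:
{"name": "play_rows", "arguments": {"translation": [[0,-0.001,0.003],[0,-0.001,0.01],[0,-0.001,0.02],[0,-0.001,0.032],[0,-0.001,0.044],[0,-0.001,0.055],[0,-0.001,0.064],[0,-0.001,0.071],[0,-0.001,0.075],[0,-0.001,0.077]], "rotation": [[0,0,0],[0,0,0],[0,0,0],[0,0,0],[0,0,0],[0,0,0],[0,0,0],[0,0,0],[0,0,0],[0,0,0]], "gripper": [0.2,0.2,0.2,0.2,0.2,0.2,0.2,0.2,0.2,0.2]}}

```text
time_s: 13.25
eef_pos: [567.6, 262.6, 72.3]
ee_rot: [0.0, 0.606, 0.795, 0.0]
force: [-0.4, -0.2, -2.1]
grip_width: 0.646
grip_force: 42.8
```

Call:
{"name": "play_rows", "arguments": {"translation": [[0,0,0.0005],[0,0,0.001],[0,0,0.0015],[0,0,0.002],[0,0,0.0025],[0,0,0.0025]], "rotation": [[0,0,0],[0,0,0],[0,0,0],[0,0,0],[0,0,0],[0,0,0]], "gripper": [0.2,0.2,0.2,0.2,0.2,0.2]}}

```text
time_s: 14.0
eef_pos: [567.5, 262.6, 69.8]
ee_rot: [-0.0, 0.606, 0.795, -0.0]
force: [0.3, -1.1, -2.6]
grip_width: 0.649
grip_force: 42.8
```

Call:
{"name": "play_rows", "arguments": {"translation": [[0,0,0.0005],[0,0,0.0005]], "rotation": [[0,0,0],[0,0,0]], "gripper": [0.2,0.2]}}

```text
time_s: 14.25
eef_pos: [567.6, 262.6, 69.6]
ee_rot: [0.0, 0.606, 0.795, 0.0]
force: [-1.3, -0.9, 1.2]
grip_width: 0.654
grip_force: 43.1
```

Call:
{"name": "play_rows", "arguments": {"translation": [[0,0,0.0005],[0,0,0.0005]], "rotation": [[0,0,0],[0,0,0]], "gripper": [0.2,0.2]}}

```text
time_s: 14.5
eef_pos: [567.6, 262.6, 69.6]
ee_rot: [0.0, 0.606, 0.795, 0.0]
force: [-2.6, -0.2, 7.1]
grip_width: 0.653
grip_force: 43.9
```

Contact, so the tray is on the plate. I'll open gently and then rise.

Call:
{"name": "play_rows", "arguments": {"translation": [[0,0,0],[0,0,0],[0,0,0],[0,0,0],[0,0,0],[0,0,0],[0,0,0],[0,0,0],[0,0,0],[0,0,0]], "rotation": [[0,0,0],[0,0,0],[0,0,0],[0,0,0],[0,0,0],[0,0,0],[0,0,0],[0,0,0],[0,0,0],[0,0,0]], "gripper": [-0.2,-0.3,-0.4,-0.5,-0.6,-0.7,-0.8,-0.8,-0.8,-0.8]}}

```text
time_s: 15.75
eef_pos: [567.5, 262.6, 68.8]
ee_rot: [0.0, 0.606, 0.795, 0.0]
force: [0.2, -0.1, 0.0]
grip_width: 0.902
grip_force: 0.0
```

Call:
{"name": "play_rows", "arguments": {"translation": [[0,0,-0.005],[0,0,-0.015],[0,0,-0.03],[0,0,-0.045],[0,0,-0.06],[0,0,-0.08],[0,0,-0.1],[0,0,-0.11],[0,0,-0.11],[0,0,-0.11]], "rotation": [[0,0,0],[0,0,0],[0,0,0],[0,0,0],[0,0,0],[0,0,0],[0,0,0],[0,0,0],[0,0,0],[0,0,0]], "gripper": [-0.8,-0.8,-0.8,-0.8,-0.8,-0.8,-0.8,-0.8,-0.8,-0.8]}}

```text
time_s: 17.0
eef_pos: [567.2, 262.5, 178.0]
ee_rot: [-0.0, 0.606, 0.795, -0.001]
force: [0.9, -0.2, -0.9]
grip_width: 0.904
grip_force: 0.0
```

```bash
python3 - <<'E'
from h import *
st=ctrl.sense();c=vision.capture('wrist');save(c,'w4.png');print(st['eef_pos'],st['force'],st['grip_width'])
E
```

```text
[567.19896761 262.46717208 177.97639869] [ 0.93075548 -0.23626121 -0.94648018] 0.9037840321235149
```

View pics/w4.png

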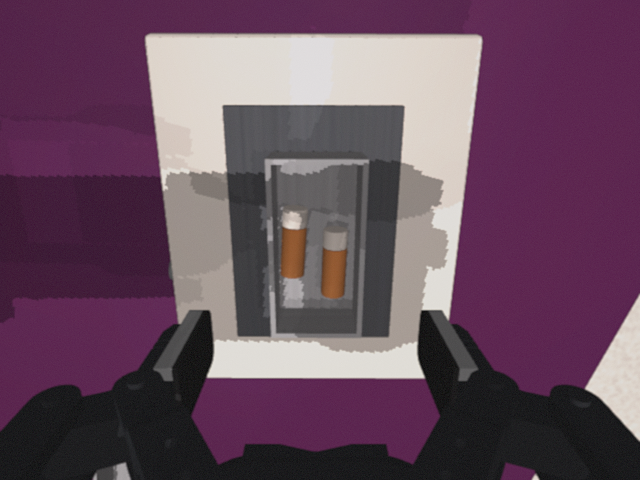

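The tray is on the plate, centred and parallel, at columns 265–368 against the plate's 223–404. Both vials are inside and the fingers are clear.

```bash
python3 -c "
from rig import ctrl
print(ctrl.finish_job())"
```

```text
the job is handed in; nothing more can be done
None
```

The tray is on the warmer plate, about centred and parallel to it, with both vials inside and the gripper clear; the job is handed in, about 17 s used, but no verdict came back.

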